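Open the dial lock of the reference gauge case

ROBOT

A 6-joint arm with a two-finger parallel gripper is mounted at the origin on the work surface. World frame = base frame: x ahead of the robot, y to its left, z up, the work surface at z = 0. Lengths are in m, angles in rad, forces in N, time in s.
With the tool pointing down it reaches from about 0.375 to 0.9 m from the base axis. Payload 3.1 kg.
Tool frame: the origin (TCP) lies between the finger pads; the fingertips stand 8 mm ahead of it and the grasp point (between the pads) lies 11 mm behind it; z points along the fingers, y is the line along which they close (so a half turn about z gives the same grasp; the last joint's range is limited). The gripper opens to 87 mm and grips with 3 to 60 N. Pads are 19 mm wide; open, the fingers measure 117 mm over their backs; the gripper's body (75 mm by 190 mm) begins 51 mm behind the grasp point.
Start: joints at [-1.369, 0.527, 1.433, -0, 1.181, -0.178], TCP at [0.232, -0.58, 0.231] pointing down, gripper open.
Joint ranges: [-3.08, 3.08], [-0.75, 2.2], [0.22, 2.44], [-1.43, 4.57], [0, 2.65], [-2.85, 2.85]. Speed limits (rad/s): [2.79, 2.79, 3.14, 3.14, 3.14, 3.14].

INTERFACE

Orientations are given as a unit quaternion [x, y, z, w].
In Python, from rig import robot, vision, job gives the robot as it stands.
- The arm moves only by the shell command python3 -m handwheel 'ROWS' [OPENING] [FORCE]. ROWS is JSON, a list of rows, each a list of 4 numbers: the shift along the tool's x, y, z as a fraction of full scale, then the turn about the tool's z as a fraction of full scale. A call has 1 to 20 rows; each row is the pose to reach, as a shift and turn from the pose commanded when the call began, along the tool's axes at that moment, turning the shorter way round; what a row does not reach only later rows make up. Full scale, the value 1, is 300 mm for a shift and 2 pi rad for a turn. A row lasts 1/12 s, in which the tool goes at most 41.7 mm and 7.16 degrees, less where a joint would pass 70% of its speed; a pose out of reach is approached as far as the arm can. A call with a number of a shift or a turn outside -1 to 1 is refused whole. A call with a gripper value outside its range is refused whole. OPENING is the opening in per cent of the stroke, from 0 (shut) to 100 (fully open), set as the call begins (- or left out, the last holds). The fingers move at their own pace and stop on an object; FORCE is the grip in N (left out, the last holds). Time passes only in rows, so rows that repeat a pose let the fingers close. It gives the time, the measured TCP pose, the force, the opening and the grip force at its end, in the units of the state.
- robot.get_obs(): the state, without advancing time (a new reading comes with each control period).
- vision.camera(name): name is "scene" or "top" or "wrist"; returns a dict with "frame" (420x560x3 uint8, red, green, blue), "K" (3x3 intrinsics, pixels), "cam_to_world" (4x4, takes a point from camera to world coordinates); the wrist camera has in their place "hand_eye" (4x4, takes a point from camera to tool coordinates, whose origin is the TCP and whose axes are the flange's). Camera axes: x right, y down, z forward; pixel columns grow to the right and rows downward; lengths in m; the calibration is good to about 2 mm. A picture is of the moment at which its call begins: read the wrist's pose just before it. There is no depth.
- job.hand_in(): hands the job in; it is judged then, once.
Trained networks look in the newest picture that a camera, given by its name, has taken for a name from the list of things; names that differ only in an ending like _2 or _b are one class to them, and where a whole thing is asked for, a point or a joint stands for the part that bears it (a point fixed in the world has none). Each returns a list of dicts, best first, with "conf" (0 to 1); they miss things now and then, are a little off and sometimes report something else, mostly with a low value. They report only what shows in the picture. A call takes as long as a camera call. They do not tell look-alikes from the thing itself.
- vision.look_for(camera, label): "point" ([row, column] in pixels, amid what is visible of it).
- vision.outline_of(camera, label): "mask" (420x560 bool, what is visible of it) and "point" ([row, column] in pixels, amid what is visible of it).
The state is a dict: "time": time; "q": joint angles; "joint_velocities": joint speeds; "joint_torque": joint torques, N m; "position": TCP position; "tool_rot": TCP orientation; "ft_force": force on the tool from outside, world axes, zero at the start; "moment": the same for the moment, N m; "grip_width": finger opening in m; "grip_force": force on a finger pad.
Only numpy, scipy, OpenCV 4.12 (cv2) and the standard library are available. Lean on these libraries where they do the work, as an engineer would, in place of code of your own. Each camera call takes 0.05 s, during which the arm holds its last target. There are 200 camera calls.

TASK

Unlock the blue case of the reference gauge: turn the black T-grip of its dial clockwise through its clicks until it clicks into the notch where the grip's red end points straight at the steel shackle and the dial's cut-out lies over the shackle's toe, and leave the dial there. Then pull the shackle straight up out of its block and finish while still holding it in the gripper, upright and still, right above its holes and at least 10 cm higher than where it sat. Leave the other things on the bench where they are.

Things in the scene. Friction and masses are not known exactly. Their poses are not given: they have to be found in the camera images.
- calcase: Blue steel case, 190 x 226 mm (x, y), 45 mm high, fixed; origin: centre of its underside. On its top sit the dial (upright axis at case x = 0, y = -42 mm) and the shackle's aluminium guide block (20 mm high, 42 mm in x, y = 6 to 90 mm); the shackle's legs stand in it at x = 0, y = 14 and 78 mm. Highest point: the dial's T-grip, 137 mm above the bench.
- dial (a joint): Angle of the dial (rad) about its upright axis; falls as it turns clockwise seen from above. Starts between 1.0 and 2.3. 0 = open notch: red end of the grip points to case +y, at the shackle. Spring clicks every 0.524 rad (at 0, and one beyond at -0.52) hold it with about 0.1 N m and draw it to the nearest click when let go. The shackle comes out within 0.15 of 0, else it is locked.
- dial_grip (a point): Centre of the dial's black T-grip (bar 40 mm long, 14 mm thick, 24 mm high, on an 18 mm neck), on the dial's axis, 125 mm above the bench; turns with the dial. Its y axis runs along the bar to the red end; grip across x, the 14 mm thickness. The dial disc below is 92 mm across, 53 to 61 mm above the bench.
- shackle_grip (a point): Middle of the crossbar of the loose steel shackle (an upturned U of 10 mm round bar, legs 64 mm apart, about 120 g). y runs along the crossbar, z up; grip across x from above. Seated it is 92 mm above the bench; the legs reach 47 mm below it, with a toe on the near leg under the dial disc. Lifted 25 mm it is clear of its holes (2 mm of play).
- shackle_seat (a point): Fixed point of the case where the middle of the crossbar sits while the shackle is in its block (case x = 0, y = 46 mm, 92 mm above the bench); axes as the case.
- valve_a_mid (a point): Brass air release valve, 22 mm wide, 42 mm high, standing: a point 20 mm up. Bystander.
- valve_b_mid (a point): A second such valve. Bystander.
- driver_grip (a point): Jeweler's screwdriver 140 mm long, lying: middle of its handle. Bystander.
- lens_center (a point): Round glass dial lens, 52 mm across, 4 mm thick, lying flat: its centre. Bystander.
- saucer_center (a point): Thin brass saucer 90 mm across, 5 mm thick: its centre. Bystander.
- teaglass_mid (a point): Empty tulip tea glass, 52 mm wide, 80 mm high, on the saucer: a point 40 mm up its axis. Bystander.
Things that resemble listed ones, but are neither listed nor needed, are in the scene too. Of the things that look like the part that bears shackle_grip, the smaller one is meant.

How it is judged:
On the way, in this order (a step that is already met when the one before it is completed fails the run):
1. the dial rests in the open notch with the shackle still down in its block (value of joint dial between -0.15 and 0.15 rad and velocity of joint dial between -0.15 and 0.15 rad/s and z of shackle_grip in the frame of shackle_seat below 0.01 m), for 0.3 s.
2. the shackle is pulled out of its block with the dial still at the notch (value of joint dial between -0.25 and 0.25 rad and z of shackle_grip in the frame of shackle_seat above 0.03 m), for 0.1 s.
At the end, for the whole second after the job is handed in: The gripper still holds the shackle (finger force over 2 N), at least 90 mm above its seat, within 50 mm sideways of it, upright within 0.3 rad, slower than 0.03 m/s and off the case; the dial is within 0.25 rad of the open notch (value of joint dial between -0.25 and 0.25 rad and z of shackle_grip in the frame of shackle_seat above 0.09 m and horizontal distance between shackle_grip and shackle_seat below 0.05 m and angle between shackle_grip's own z axis and vertical below 0.3 rad and linear speed of shackle below 0.03 m/s and contact force between the fingers and shackle above 2 N and contact force between shackle and calcase below 0.2 N); the arm keeps its last pose, push and grip.
It fails at once if a bystander is moved by more than 25 mm (distance of any of valve_a_mid, valve_b_mid, driver_grip, lens_center, saucer_center, teaglass_mid from where it was at the start of the episode above 0.025 m).
It also fails if it takes over 54 s, if anything falls off the work surface, if the arm or the gripper's body presses on something with over 40 N, if the wrist force passes 120 N, or if a joint passes its speed limit or range.

## Working session

There is one attempt and no reset: what is moved stays moved. The work goes in short steps, Python scripts to look and compute and a shell command to move; the robot and the scene stay as the last step left them, time stands still between calls to the robot, and variables do not carry over. Pictures are saved under pics/ and viewed, at most 10 in all, crops included, and the job is handed in when it is done.

```bash
mkdir -p pics; ls; cat > h.py <<'E'
import numpy as np, cv2
from rig import robot, vision, job
def cam(n):
    o=robot.get_obs(); c=vision.camera(n)
    if n=="wrist":
        from scipy.spatial.transform import Rotation as R
        T=np.eye(4);T[:3,:3]=R.from_quat(o["tool_rot"]).as_matrix();T[:3,3]=o["position"]
        c["cam_to_world"]=T@np.array(c["hand_eye"])
    return c
def at(c,rc,z):
    T=np.array(c["cam_to_world"]);d=T[:3,:3]@np.linalg.inv(c["K"])@[rc[1],rc[0],1]
    return T[:3,3]+d*(z-T[2,3])/d[2]
def proj(c,p):
    T=np.linalg.inv(c["cam_to_world"]);q=np.array(c["K"])@(T[:3,:3]@p+T[:3,3]);return q[1]/q[2],q[0]/q[2]
def save(c,n): cv2.imwrite("pics/"+n+".png",c["frame"][:,:,::-1])
E
python3 - <<'E'
from h import *
o=robot.get_obs();print(o)
for n in("scene","top"):
    c=cam(n);save(c,n)
    for l,z in(("calcase",.045),("dial_grip",.125),("shackle_grip",.092),("dial",.061)):
        for r in vision.look_for(n,l):print(n,l,round(r["conf"],2),np.round(r["point"]),at(c,r["point"],z).round(3))
E
```

```text
pics
{'time': 0.0, 'q': array([-1.36946874e+00,  5.28440054e-01,  1.43388120e+00, -1.47579885e-05,
        1.18137709e+00, -1.78503328e-01]), 'joint_velocities': array([ 3.23783960e-04,  7.63823395e-04,  9.32218847e-05, -9.84750652e-04,
        5.98399339e-04,  9.47378128e-04]), 'joint_torque': array([-6.71877478e-04, -4.40047967e+01, -1.76591527e+01,  6.34224457e-02,
        5.82743576e-02, -1.53711771e-04]), 'position': array([ 0.23160667, -0.57974982,  0.22959436]), 'tool_rot': array([ 9.82019123e-01,  1.88778528e-01, -1.88380267e-05, -1.05269446e-03]), 'ft_force': array([-0.19858662, -0.57999978,  0.09629101]), 'moment': array([ 0.01370262,  0.07027012, -0.02870128]), 'grip_force': 0.0, 'grip_width': 0.08701138238256204}
scene calcase 0.59 [225. 264.] [ 0.549 -0.007  0.045]
scene dial_grip 0.85 [202. 259.] [ 0.567 -0.003  0.125]
scene shackle_grip 0.76 [217. 360.] [0.367 0.147 0.092]
scene shackle_grip 0.48 [213. 274.] [0.535 0.015 0.092]
scene dial 0.73 [200. 255.] [ 0.52  -0.101  0.061]
top calcase 0.85 [208. 297.] [ 0.529 -0.037  0.045]
top calcase 0.41 [205. 312.] [ 0.535 -0.076  0.045]
top dial_grip 0.92 [210. 314.] [ 0.517 -0.076  0.125]
top shackle_grip 0.68 [289. 240.] [0.335 0.107 0.092]
top shackle_grip 0.56 [206. 277.] [0.532 0.013 0.092]
top dial 0.76 [209. 311.] [ 0.526 -0.073  0.061]
```

View pics/scene.png

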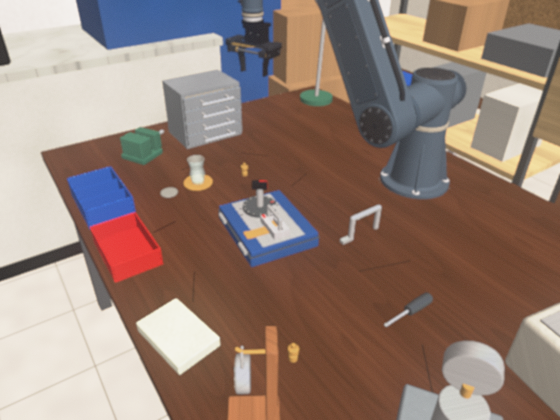

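View pics/top.png

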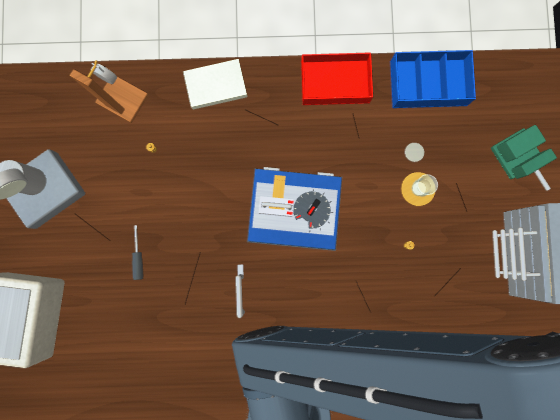

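The scene has two shackle look-alikes. One stands loose on the bench (scene 217,360; top 289,240) and is larger. The other sits in the block on the case (scene 213,274; top 206,277), is smaller, and is the one meant. The dial is at top (210,312). Next is a close crop, plus the case pose from its mask.

```bash
python3 - <<'E'
from h import *
c=cam("top")
im=c["frame"][155:260,235:355,::-1];cv2.imwrite("pics/crop.png",cv2.resize(im,None,fx=5.5,fy=5.5,interpolation=cv2.INTER_CUBIC))
hsv=cv2.cvtColor(c["frame"],cv2.COLOR_RGB2HSV)
m=cv2.inRange(hsv,(100,120,40),(130,255,255));m[:160]=0;m[260:]=0;m[:,:240]=0;m[:,350:]=0
pts=np.argwhere(m)
# boundary on top plane
w=np.array([at(c,p,.045)[:2] for p in pts]).astype(np.float32)
(cx,cy),s,a=cv2.minAreaRect(w);print("case",cx,cy,s,a)
print(cv2.boxPoints(((cx,cy),s,a)))
for l,z in(("shackle_grip",.092),("dial_grip",.137)):
    for r in vision.outline_of("top",l):
        p=np.argwhere(r["mask"]);w=np.array([at(c,q,z)[:2] for q in p]).astype(np.float32);print(l,r["conf"],cv2.minAreaRect(w))
m=(cv2.inRange(hsv,(0,150,80),(8,255,255))|cv2.inRange(hsv,(172,150,80),(180,255,255)));m[:160]=0;m[260:]=0;m[:,:240]=0;m[:,350:]=0
n,_,st,ce=cv2.connectedComponentsWithStats(m)
for i in range(1,n):print(st[i,4],ce[i],at(c,ce[i][::-1],.137))
E
```

```text
case 0.5287336111068726 -0.031470075249671936 (0.2208140641450882, 0.18518368899822235) 82.71598052978516
[[ 0.42289072 -0.12924658]
 [ 0.60657996 -0.15272564]
 [ 0.6345765   0.06630643]
 [ 0.45088726  0.08978549]]
shackle_grip 0.62 ((0.33012738823890686, 0.10753067582845688), (0.12346094101667404, 0.018423112109303474), 0.14283281564712524)
shackle_grip 0.48 ((0.6551351547241211, -0.3294261693954468), (0.04696817323565483, 0.04489719495177269), 88.3062515258789)
dial_grip 0.75 ((0.519745945930481, -0.06980493664741516), (0.08740653842687607, 0.08244737237691879), 56.59087371826172)
10 [290.  201.5] [ 0.53707002 -0.01882066  0.137     ]
29 [310.82758621 210.13793103] [ 0.51532611 -0.06686674  0.137     ]
11 [289.09090909 212.63636364] [ 0.5109775  -0.01588468  0.137     ]
7 [298. 216.] [ 0.50247919 -0.03644001  0.137     ]
6 [310.16666667 223.83333333] [ 0.48332155 -0.06421087  0.137     ]
```

View pics/crop.png

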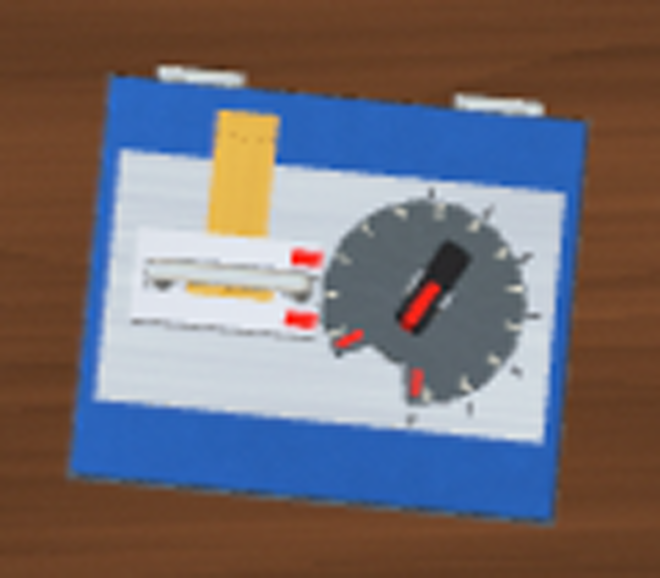

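The crop shows the dial with its cut-out at lower left and the grip's red end at (410,320), pointing to world −x with some +y. The small shackle sits in its block at (150–310, 280), left of the dial, which confirms the choice. The dial angle is about 1.1, so it needs roughly two clicks clockwise. I'll approach above the dial in two calls.

```bash
python3 -m handwheel '[[0.76,-0.607,0,-0.177],[0.76,-0.607,0,-0.177],[0.76,-0.607,0,-0.177],[0.76,-0.607,0,-0.177],[0.76,-0.607,0,-0.177],[0.76,-0.607,0,-0.177],[0.76,-0.607,0,-0.177],[0.76,-0.607,0,-0.177],[0.76,-0.607,0,-0.177],[0.76,-0.607,0,-0.177]]' 100
cat >> h.py <<'E'
def plan(x,y,z,yaw=None):
    "rows to put TCP at x,y,z with tool y at world yaw"
    from scipy.spatial.transform import Rotation as R
    o=robot.get_obs();M=R.from_quat(o["tool_rot"]).as_matrix()
    y0=np.arctan2(M[1,1],M[0,1]);d=M.T@(np.array([x,y,z])-o["position"])
    t=0 if yaw is None else -((yaw-y0+np.pi)%(2*np.pi)-np.pi)
    print("pos",o["position"].round(4),"yaw",round(y0,3),"q6",o["q"][5].round(2),"row",(d/.3).round(4),round(t/2/np.pi,4),"t",o["time"])
E
python3 -c "
from h import *
plan(.522,-.073,.24,1.0)"
```

```text
time: 1.48
position: [0.3766, -0.3259, 0.2309]
tool_rot: [0.733, 0.68, -0.0, 0.0]
ft_force: [0.6, 0.9, 0.7]
grip_width: 0.0871
grip_force: 0.0
pos [ 0.3766 -0.3259  0.2309] yaw -0.075 q6 -0.86 row [ 0.8768  0.4204 -0.0307] -0.171 t 1.4833
```

```bash
python3 -m handwheel '[[0.877,0.42,0.03,-0.171],[0.877,0.42,0.03,-0.171],[0.877,0.42,0.03,-0.171],[0.877,0.42,0.03,-0.171],[0.877,0.42,0.03,-0.171],[0.877,0.42,0.03,-0.171],[0.877,0.42,0.03,-0.171],[0.877,0.42,0.03,-0.171],[0.877,0.42,0.03,-0.171],[0.877,0.42,0.03,-0.171],[0.877,0.42,0.03,-0.171]]'
python3 - <<'E'
from h import *
c=cam("wrist");save(c,"w1")
plan(.522,-.073,.116,1.0)
for l,z in(("dial_grip",.130),("shackle_grip",.092),("dial",.061)):
    for r in vision.look_for("wrist",l):print(l,round(r["conf"],2),np.round(r["point"]),at(c,r["point"],z).round(4))
E
```

```text
time: 2.4
position: [0.5224, -0.0748, 0.2215]
tool_rot: [0.286, 0.958, -0.0, 0.0]
ft_force: [-0.6, 0.1, 0.4]
grip_width: 0.0868
grip_force: 0.0
pos [ 0.5223 -0.075   0.2216] yaw 0.991 q6 -1.35 row [0.0046 0.0051 0.3519] -0.0014 t 2.45
dial_grip 0.87 [188. 286.] [ 0.5087 -0.0625  0.13  ]
shackle_grip 0.69 [153. 382.] [0.534  0.0134 0.092 ]
dial 0.7 [192. 285.] [ 0.5248 -0.0734  0.061 ]
```

View pics/w1.png

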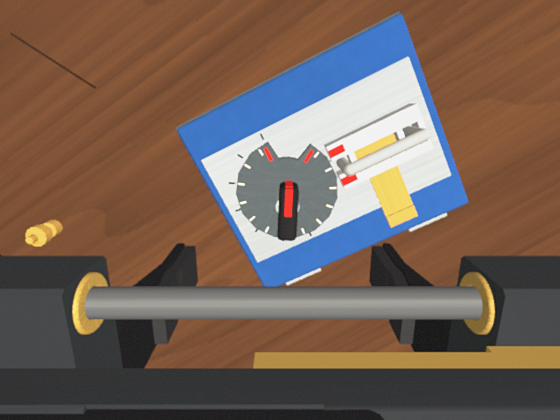

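```bash
python3 - <<'E'
from h import *
c=cam("wrist")
hsv=cv2.cvtColor(c["frame"],cv2.COLOR_RGB2HSV);m=cv2.inRange(hsv,(0,150,80),(8,255,255))|cv2.inRange(hsv,(172,150,80),(180,255,255))
n,_,st,ce=cv2.connectedComponentsWithStats(m)
for i in range(1,n):
  if st[i,4]>30: print(st[i],ce[i],at(c,ce[i][::-1],.137)[:2],at(c,ce[i][::-1],.061)[:2])
for th in(.8,.94,1.1,1.3):
  u=np.array([-np.sin(th),np.cos(th)]);
  print(th,[np.round(proj(c,np.r_[np.array([.524,-.0735])+s*u,.137])) for s in(.02,0,-.02)])
E
```

```text
[329 145  16  12 101] [336.57425743 150.61386139] [ 0.50353865 -0.01929581] [ 0.51791367 -0.01502552]
[265 148   8  13  46] [268.63043478 153.76086957] [ 0.48013894 -0.05906761] [ 0.48713305 -0.06734242]
[305 150   9  12  46] [309.08695652 155.5       ] [ 0.49616668 -0.03665875] [ 0.50821637 -0.0378652 ]
[342 175  16  10  88] [348.93181818 179.34090909] [ 0.52530397 -0.02225086] [ 0.54654436 -0.01891267]
[284 181  10  37 299] [288.97658863 198.91304348] [ 0.51438653 -0.0647178 ] [ 0.53218326 -0.07477484]
0.8 [array([190., 291.]), array([216., 286.]), array([242., 281.])]
0.94 [array([189., 288.]), array([216., 286.]), array([242., 284.])]
1.1 [array([189., 283.]), array([216., 286.]), array([242., 289.])]
1.3 [array([190., 277.]), array([216., 286.]), array([241., 294.])]
```

The wrist view shows the grip upright in the image: red end (182,289), bar to (238,288), already nearly between the fingers' planes. The case yaw is about −0.105 and the grip about 0.94 in world, so the dial is near 1.05. Descending now.

```bash
python3 -c "
from h import *
plan(.5225,-.072,.117,.94)"
python3 -m handwheel '[[0,0.015,0.08,0.008],[0,0.015,0.16,0.008],[0,0.015,0.25,0.008],[0,0.015,0.345,0.008],[0,0.015,0.345,0.008],[0,0.015,0.345,0.008]]'
python3 - <<'E'
from h import *
plan(.5225,-.072,.117,.94)
c=cam("wrist");save(c,"w2")
E
```

```text
pos [ 0.5222 -0.0752  0.2216] yaw 0.993 q6 -1.35 row [0.0048 0.0094 0.3487] 0.0084 t 2.65
time: 3.15
position: [0.5237, -0.0707, 0.1171]
tool_rot: [0.308, 0.951, 0.0, -0.002]
ft_force: [-0.2, 0.0, 0.4]
grip_width: 0.0871
grip_force: 0.0
pos [ 0.5237 -0.0707  0.1171] yaw 0.944 q6 -1.29 row [ 0.0008 -0.0059  0.0004] 0.0006 t 3.15
```

View pics/w2.png

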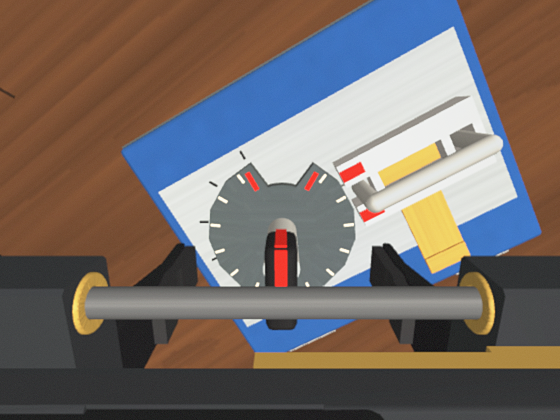

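The bar lies between the fingers, column 281, rows 230–328, with its centre near the pads. Closing.

```bash
python3 -m handwheel '[[0,0,0,0],[0,0,0,0],[0,0,0,0],[0,0,0,0],[0,0,0,0],[0,0,0,0],[0,0,0,0],[0,0,0,0]]' 0 20
python3 -c "
from h import *
plan(.5225,-.072,.117,-.105)"
```

```text
time: 3.87
position: [0.5248, -0.0706, 0.1181]
tool_rot: [0.308, 0.951, -0.0, 0.0]
ft_force: [-0.2, 0.2, 1.0]
grip_width: 0.0417
grip_force: 0.0
pos [ 0.5248 -0.0706  0.1181] yaw 0.945 q6 -1.29 row [ 0.0034 -0.0081  0.0037] 0.1672 t 3.8667
```

Still closing.

```bash
python3 -m handwheel '[[0,0,0,0],[0,0,0,0],[0,0,0,0],[0,0,0,0],[0,0,0,0],[0,0,0,0],[0,0,0,0],[0,0,0,0]]' 0 20
```

```text
time: 4.53
position: [0.5238, -0.0718, 0.1179]
tool_rot: [0.307, 0.952, -0.001, -0.001]
ft_force: [-2.1, -4.2, 0.5]
grip_width: 0.0164
grip_force: 20.0
```

```bash
python3 -m handwheel '[[0,0,0,0.015],[0,0,0,0.03],[0,0,0,0.045],[0,0,0,0.06],[0,0,0,0.075],[0,0,0,0.084],[0,0,0,0.084],[0,0,0,0.084]]' 0 30
python3 - <<'E'
from h import *
plan(.5225,-.072,.117,-.105)
c=cam("wrist");save(c,"w3")
E
```

```text
time: 5.2
position: [0.5236, -0.0719, 0.1179]
tool_rot: [0.545, 0.839, -0.002, -0.001]
ft_force: [-3.4, -5.4, 1.2]
grip_width: 0.0159
grip_force: 30.0
pos [ 0.5236 -0.0719  0.1179] yaw 0.419 q6 -0.76 row [ 0.0013 -0.0036  0.0031] 0.0833 t 5.2
```

View pics/w3.png

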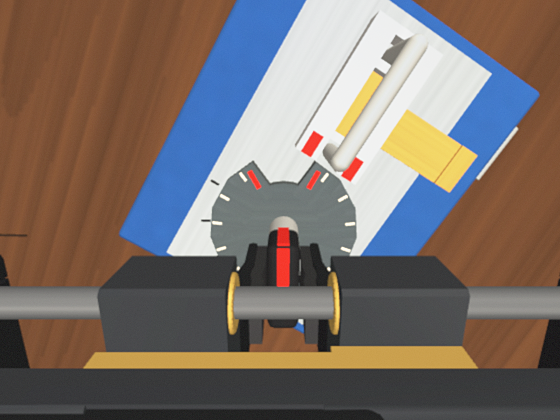

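The dial turned with the gripper: the cut-out at (285,175) stays centred in the image, and the shackle now runs about 30° off vertical. One more click.

```bash
python3 -m handwheel '[[0,0,0,0.015],[0,0,0,0.03],[0,0,0,0.045],[0,0,0,0.06],[0,0,0,0.075],[0,0,0,0.083],[0,0,0,0.083],[0,0,0,0.083]]'
python3 - <<'E'
from h import *
plan(.5225,-.072,.117,-.105)
c=cam("wrist");save(c,"w4")
E
```

```text
time: 5.92
position: [0.5234, -0.0719, 0.1179]
tool_rot: [0.743, 0.67, -0.002, -0.0]
ft_force: [-3.0, -5.0, 1.2]
grip_width: 0.0156
grip_force: 30.0
pos [ 0.5234 -0.0719  0.1179] yaw -0.103 q6 -0.24 row [-0.0005 -0.003   0.0031] 0.0003 t 5.9167
```

View pics/w4.png

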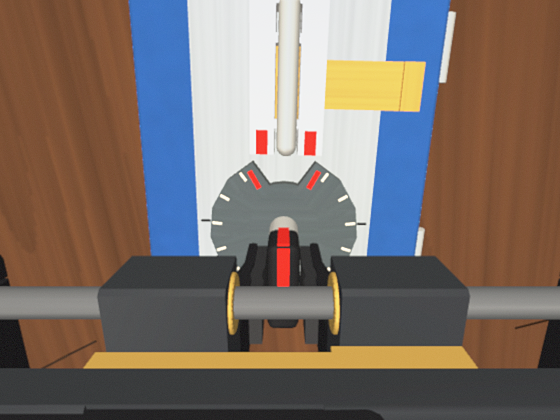

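The red end points straight at the shackle, which runs along column 287, and the cut-out (285,175) lies over its toe. Releasing and rising.

```bash
python3 -m handwheel '[[0,0,0,0],[0,0,0,0],[0,0,0,0],[0,0,0,0],[0,0,0,0],[0,0,0,0],[0,0,0,0],[0,0,-0.08,0],[0,0,-0.16,0],[0,0,-0.24,0],[0,0,-0.24,0],[0,0,-0.24,0]]' 60
python3 - <<'E'
from h import *
plan(.5328,.0155,.083,-.105)
c=cam("wrist");save(c,"w5")
for r in vision.outline_of("wrist","shackle_grip")[:2]:
    p=np.argwhere(r["mask"]);w=np.array([at(c,q,.097)[:2] for q in p]).astype(np.float32);print(r["conf"],r["point"],cv2.minAreaRect(w))
E
```

```text
time: 6.97
position: [0.5257, -0.0708, 0.1914]
tool_rot: [0.743, 0.669, 0.001, 0.002]
ft_force: [-1.0, 0.3, 0.9]
grip_width: 0.0522
grip_force: 0.0
pos [ 0.5257 -0.0708  0.1914] yaw -0.104 q6 -0.24 row [ 0.2889 -0.0075  0.361 ] 0.0002 t 6.9667
0.65 [0.0, 77.6] ((0.4117511510848999, 0.08079669624567032), (0.001120497821830213, 0.01380164548754692), 84.14447021484375)
0.57 [89.7, 281.4] ((0.5343357920646667, 0.010595843195915222), (0.08376439660787582, 0.009275306016206741), 82.36077880859375)
```

View pics/w5.png

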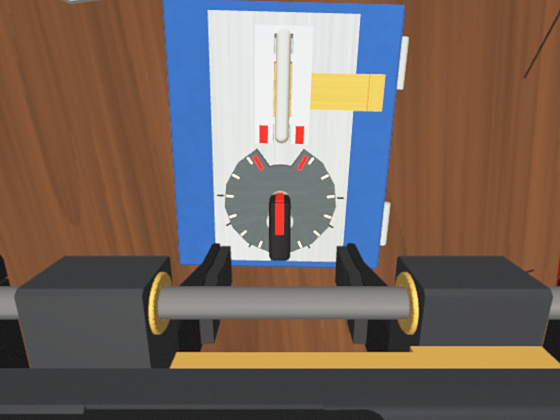

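The dial stays in the notch (red end at (280,195), pointing up at the shackle at column 281). The shackle measures (0.534, 0.012), which fits the expected spot. Moving over and down to it.

```bash
python3 -m handwheel '[[0.13,-0.005,0,0],[0.26,-0.005,0,0],[0.287,-0.005,0,0],[0.287,-0.005,0.1,0],[0.287,-0.005,0.2,0],[0.287,-0.005,0.28,0],[0.287,-0.005,0.33,0],[0.287,-0.005,0.357,0],[0.287,-0.005,0.357,0],[0.287,-0.005,0.357,0]]' 60
python3 - <<'E'
from h import *
plan(.5335,.0145,.083,-.105)
c=cam("wrist");save(c,"w6")
E
```

```text
time: 7.9
position: [0.5319, 0.015, 0.0824]
tool_rot: [0.743, 0.669, -0.0, -0.001]
ft_force: [1.2, 0.4, 0.4]
grip_width: 0.0523
grip_force: 0.0
pos [0.5319 0.015  0.0824] yaw -0.104 q6 -0.08 row [-0.0013  0.0055 -0.002 ] 0.0002 t 7.9
```

View pics/w6.png

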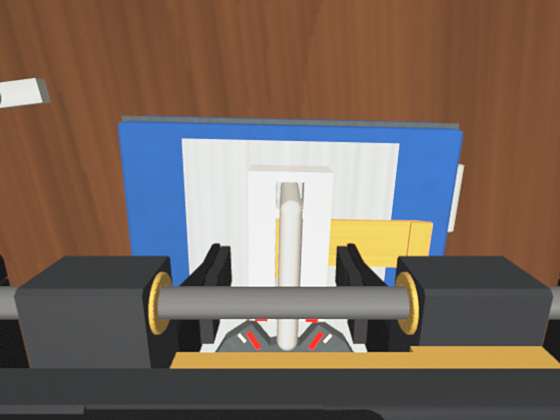

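The crossbar stands between the fingers at column 289, against the finger middle at 284, so I shift about 1.5 mm and close.

```bash
python3 -m handwheel '[[0,0.005,0,0],[0,0.005,0,0],[0,0.005,0,0],[0,0.005,0,0],[0,0.005,0,0],[0,0.005,0,0],[0,0.005,0,0],[0,0.005,0,0],[0,0.005,0,0],[0,0.005,0,0],[0,0.005,0,0],[0,0.005,0,0]]' 0 30
```

```text
time: 8.95
position: [0.5337, 0.015, 0.083]
tool_rot: [0.743, 0.669, 0.0, 0.0]
ft_force: [-0.0, 0.5, 1.4]
grip_width: 0.009
grip_force: 30.0
```

```bash
python3 -m handwheel '[[0,0,-0.015,0],[0,0,-0.03,0],[0,0,-0.045,0],[0,0,-0.06,0],[0,0,-0.08,0],[0,0,-0.1,0],[0,0,-0.12,0],[0,0,-0.14,0],[0,0,-0.14,0],[0,0,-0.14,0],[0,0,-0.14,0]]' 0 30
```

```text
time: 9.87
position: [0.5336, 0.015, 0.1249]
tool_rot: [0.743, 0.669, -0.0, -0.0]
ft_force: [-0.2, 0.4, -1.5]
grip_width: 0.009
grip_force: 30.0
```

Lifted freely, and the force change of about 2 N is mostly the shackle's weight. Now the rest of the lift.

```bash
python3 -m handwheel '[[0,0,-0.03,0],[0,0,-0.06,0],[0,0,-0.1,0],[0,0,-0.14,0],[0,0,-0.18,0],[0,0,-0.22,0],[0,0,-0.26,0],[0,0,-0.28,0],[0,0,-0.28,0],[0,0,-0.28,0],[0,0,-0.28,0],[0,0,-0.28,0],[0,0,-0.28,0]]'
python3 - <<'E'
from h import *
c=cam("wrist");save(c,"w7");s=cam("top")
a=c["frame"];b=cv2.resize(s["frame"][150:270,230:360],None,fx=3.5,fy=3.5)
cv2.imwrite("pics/end.png",cv2.resize(np.hstack([a[:,100:460],b[:420]]),(780,400))[:,:,::-1])
E
```

```text
time: 10.95
position: [0.5332, 0.015, 0.2082]
tool_rot: [0.743, 0.669, -0.001, -0.001]
ft_force: [-0.1, -1.0, -1.7]
grip_width: 0.0088
grip_force: 30.0
```

View pics/end.png

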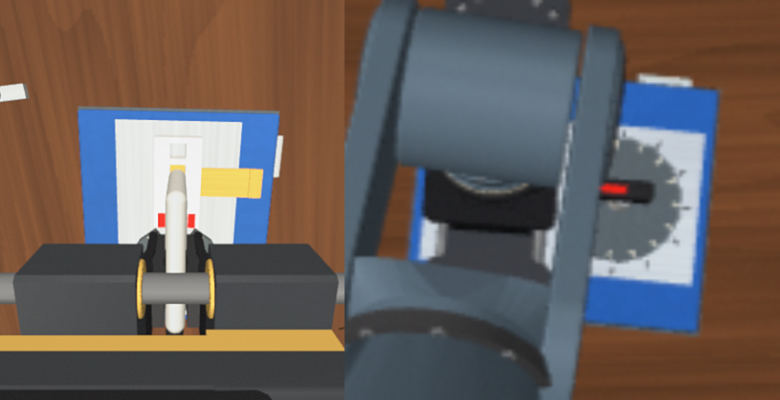

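The wrist view (left) shows the shackle held level in the fingers at (175,250), with its block empty below. The top view (right) shows the dial's red end at (610,188), still pointing at the block. The lift is 125 mm. Handing in.

```bash
python3 -c "
from rig import job
print(job.hand_in())"
```

```text
the job is handed in; nothing more can be done
None
```

I turned the dial two clicks clockwise into the open notch and pulled the shackle out. I handed the job in at about 11 s, with the shackle held upright and still about 125 mm above its seat; the hand-in returned no verdict.

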